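# Restock the bench rack in order

### The arm

A 6-joint arm with a two-finger parallel gripper is mounted at the origin on a cart in front of the work surface, level with it; the furniture and walls round the work are solid. World frame = base frame: x ahead of the robot, y to its left, z up, the work surface at z = 0. Lengths are in m, angles in rad, forces in N, time in s.
With the tool pointing down it reaches from about 0.35 to 0.725 m from the base axis. Payload 4.3 kg.
Tool frame: the origin (TCP) lies on the mounting face of the last link; the fingertips stand 173 mm ahead of it and the grasp point (between the pads) lies 155 mm ahead of it; z points along the fingers, y is the line along which they close (so a half turn about z gives the same grasp; the last joint's range is limited). The gripper opens to 85 mm and grips with 20 to 120 N. Pads are 22 mm wide; open, the fingers measure 114 mm over their backs; the gripper's body (76 mm by 85 mm) begins 54 mm behind the grasp point. The pads swing forward as they close: fully open they stand 13 mm farther back than shut.
Start: joints at [1.157, 0.377, 0.081, 1.274, 0, 1.46], TCP at [0.172, 0.549, 0.405] pointing down, gripper open.
Joint ranges: [-2.72, 2.72], [-0.84, 1.66], [-1.02, 1.22], [-1.77, 2.12], [-1.37, 1.28], [-3.14, 3.14]. Speed limits (rad/s): [2.57, 2.57, 3.14, 3.14, 3.14, 3.14].

### API

Orientations are given as [roll, pitch, yaw] about the fixed x, y, z axes, in that order (R = Rz(yaw) Ry(pitch) Rx(roll)).
In Python, from plant import r gives the robot as it stands. The module is installed in compiled form; this text tells all that it offers.
- The arm moves only by the tool play_rows, never from a script. Its arguments are lists of equal length, an entry for each row: "gripper": the opening, from 0 (shut) to 1 (fully open); "translation": the shift along the tool's x, y, z in m, a list of three; "twist": the turn about the tool's z in degrees. A call has 1 to 12 rows; each row shifts and turns the commanded pose from where the row before left it, along the tool's axes as they then stand; what a row does not reach is not made up. A row lasts 1/8 s, in which the tool goes at most 62.5 mm and 10.7 degrees, less where a joint would pass 70% of its speed; a pose out of reach is approached as far as the arm can. A call is refused whole if a number of a shift passes 0.0625 or a number of a turn 10.7, either way. A call with a gripper value outside its range is refused whole. The fingers move at their own pace and stop on an object; "newtons" is the grip in N (left out, the last holds). Time passes only in rows, so rows that do not move let the fingers close. It gives the time, the measured TCP pose, the force, the opening and the grip force at its end, in the units of the state.
- r.read_state(): the state, without advancing time (a new reading comes with each control period).
- r.capture(name): name is "scene" or "top" or "wrist"; returns the picture (420x560x3 uint8, red, green, blue); there is no depth.
- r.calibration(name): a dict with "camera_matrix" (3x3 intrinsics, pixels), "position" and "rotation" of the camera in the world. Camera axes: x right, y down, z forward; pixel columns grow to the right and rows downward; lengths in m; the calibration is good to about 2 mm. A picture is of the moment at which its call begins: read the wrist's pose just before it. calibration takes no time and is no camera call; for the wrist camera it gives the pose at the moment of the call.
- r.job_done(): hands the job in; it is judged then, once.
Trained networks look in the newest picture that a camera, given by its name, has taken for a name from the list of things; names that differ only in an ending like _2 or _b are one class to them, and where a whole thing is asked for, a point or a joint stands for the part that bears it (a point fixed in the world has none). Each returns a list of dicts, best first, with "score" (0 to 1); they miss things now and then, are a little off and sometimes report something else, mostly with a low value. They report only what shows in the picture. A call takes as long as a camera call.
- r.look_for(camera, label): "point" ([x, y, z] in m, in world coordinates, good to about 4 mm: the middle of the surface that is visible of it).
The state is a dict: "t": time; "qpos": joint angles; "qd": joint speeds; "tau": joint torques, N m; "ee_pos": TCP position; "eef_rot": TCP orientation; "wrist_force": force on the tool from outside, world axes, zero at the start; "torque": the same for the moment, N m; "opening": finger opening in m; "grasp_force": force on a finger pad.
Only numpy, scipy, OpenCV 4.12 (cv2) and the standard library are available. Lean on these libraries where they do the work, as an engineer would, in place of code of your own. Each camera call takes 0.05 s, during which the arm holds its last target. There are 200 camera calls.

### The job

Move the four things from the row of grey cells on the plank to the four bays of the wooden rack on the bench, keeping their order: the thing that stands leftmost in the row, seen from the robot, goes into the bay beside the rack's raised dark end stop, and the others follow in turn towards the low end. Lay each flat and the right way up in the middle of its bay, its long side square across the rack, between the ribs, and let go of everything.

Things in the scene. Friction and masses are not known exactly. Their poses are not given: they have to be found in the camera images.
- meter: Yellow pocket multimeter with a black dial, 52 (x) x 92 (y) x 34 mm; the body is 24 mm high, the dial sticks up above it. Pick it across its 52 mm width (x). Origin at the centre of its underside, z up. Its y is the long axis.
- hex_keys: Red folding hex key set, a narrow bar 33 over its rivets (30 mm over the flat side plates, x) x 85 (y) x 22 mm high. Pick it across its width (x). Origin at the centre of its underside, z up. Its y is the long axis.
- holder: Folded device clamp: dark body with a grey band and a thick round grey end, 42 (x) x 92 (y) x 34 mm high; the body is 22 to 26 mm high, the round end (at y = -32 mm) 29 mm. Pick it across its width (x). Origin at the centre of its underside, z up. Its y is the long axis.
- wood_block: Plain wooden offcut, 44 (x) x 110 (y) x 22 mm high; it juts 5 mm beyond its cell at both ends. Pick it across its width (x). Origin at the centre of its underside, z up. Its y is the long axis.
- cell_a: The cell in which the multimeter starts, lying along x. Fixed grey tray 100 (x) x 75 (y) mm, one of four alike edge to edge in a row, 76 mm apart, order varies. Floor 4 mm thick; side ribs (3 mm wide, 4 mm above the floor) at y = +-36 mm, x ends open. Origin: centre of underside; y along the row, to the left seen from the robot; x away from the robot.
- cell_b: The cell in which the hex key set starts, lying along x. Fixed grey tray 100 (x) x 75 (y) mm, one of four alike edge to edge in a row, 76 mm apart, order varies. Floor 4 mm thick; side ribs (3 mm wide, 4 mm above the floor) at y = +-36 mm, x ends open. Origin: centre of underside; y along the row, to the left seen from the robot; x away from the robot.
- cell_c: The cell in which the device clamp starts, lying along x. Fixed grey tray 100 (x) x 75 (y) mm, one of four alike edge to edge in a row, 76 mm apart, order varies. Floor 4 mm thick; side ribs (3 mm wide, 4 mm above the floor) at y = +-36 mm, x ends open. Origin: centre of underside; y along the row, to the left seen from the robot; x away from the robot.
- cell_d: The cell in which the wooden offcut starts, lying along x. Fixed grey tray 100 (x) x 75 (y) mm, one of four alike edge to edge in a row, 76 mm apart, order varies. Floor 4 mm thick; side ribs (3 mm wide, 4 mm above the floor) at y = +-36 mm, x ends open. Origin: centre of underside; y along the row, to the left seen from the robot; x away from the robot.
- bay_rack: Wooden rack, fixed: board 110 (x) x 360 (y) x 12 mm with three metal ribs (4 mm wide, 6 mm above the board) at y = 0 and +-76 mm, parting four bays in a row along y, 72 mm wide between ribs; bay centres y = -114, -38, +38, +114 mm, x = 0; bay floor = board top, 12 mm above the origin. Origin: centre of underside, z up. A fixed open tin, 180 mm high, stands behind it.
- end_stop: Dark steel bar 110 (x) x 12 (y) x 32 mm high, fixed, standing on one end of the rack: centred at y = +172 or -172 mm of the rack, varies by start; inner face 52 mm from the next bay's centre. The rack's other end has only a flat metal sill 4 mm high. Origin: centre of underside; axes as the rack's.

How it is judged:
At the end, for the whole second after the job is handed in: Each thing lies at rest in the bay its start calls for (leftmost: beside the end stop, then in turn): origin within 13 mm of the bay centre along the rack and 15 mm across, underside within 4 mm of the bay floor, tilt under 0.1 rad, long axis within 0.25 rad of square across the rack, either way (((y of each of cell_b, cell_c, cell_d in the frame of cell_a below 0 m and y of end_stop in the frame of bay_rack above 0 m and y of meter in the frame of bay_rack between 0.101 and 0.127 m) or (y of each of cell_b, cell_c, cell_d in the frame of cell_a below 0 m and y of end_stop in the frame of bay_rack below 0 m and y of meter in the frame of bay_rack between -0.127 and -0.101 m) or (y of cell_b in the frame of cell_a above 0 m and y of each of cell_c, cell_d in the frame of cell_a below 0 m and y of end_stop in the frame of bay_rack above 0 m and y of meter in the frame of bay_rack between 0.025 and 0.051 m) or (y of each of cell_b, cell_d in the frame of cell_a below 0 m and y of cell_c in the frame of cell_a above 0 m and y of end_stop in the frame of bay_rack above 0 m and y of meter in the frame of bay_rack between 0.025 and 0.051 m) or (y of each of cell_b, cell_c in the frame of cell_a below 0 m and y of cell_d in the frame of cell_a above 0 m and y of end_stop in the frame of bay_rack above 0 m and y of meter in the frame of bay_rack between 0.025 and 0.051 m) or (y of cell_b in the frame of cell_a above 0 m and y of each of cell_c, cell_d in the frame of cell_a below 0 m and y of end_stop in the frame of bay_rack below 0 m and y of meter in the frame of bay_rack between -0.051 and -0.025 m) or (y of each of cell_b, cell_d in the frame of cell_a below 0 m and y of cell_c in the frame of cell_a above 0 m and y of end_stop in the frame of bay_rack below 0 m and y of meter in the frame of bay_rack between -0.051 and -0.025 m) or (y of each of cell_b, cell_c in the frame of cell_a below 0 m and y of cell_d in the frame of cell_a above 0 m and y of end_stop in the frame of bay_rack below 0 m and y of meter in the frame of bay_rack between -0.051 and -0.025 m) or (y of each of cell_b, cell_c in the frame of cell_a above 0 m and y of cell_d in the frame of cell_a below 0 m and y of end_stop in the frame of bay_rack above 0 m and y of meter in the frame of bay_rack between -0.051 and -0.025 m) or (y of each of cell_b, cell_d in the frame of cell_a above 0 m and y of cell_c in the frame of cell_a below 0 m and y of end_stop in the frame of bay_rack above 0 m and y of meter in the frame of bay_rack between -0.051 and -0.025 m) or (y of cell_b in the frame of cell_a below 0 m and y of each of cell_c, cell_d in the frame of cell_a above 0 m and y of end_stop in the frame of bay_rack above 0 m and y of meter in the frame of bay_rack between -0.051 and -0.025 m) or (y of each of cell_b, cell_c in the frame of cell_a above 0 m and y of cell_d in the frame of cell_a below 0 m and y of end_stop in the frame of bay_rack below 0 m and y of meter in the frame of bay_rack between 0.025 and 0.051 m) or (y of each of cell_b, cell_d in the frame of cell_a above 0 m and y of cell_c in the frame of cell_a below 0 m and y of end_stop in the frame of bay_rack below 0 m and y of meter in the frame of bay_rack between 0.025 and 0.051 m) or (y of cell_b in the frame of cell_a below 0 m and y of each of cell_c, cell_d in the frame of cell_a above 0 m and y of end_stop in the frame of bay_rack below 0 m and y of meter in the frame of bay_rack between 0.025 and 0.051 m) or (y of each of cell_b, cell_c, cell_d in the frame of cell_a above 0 m and y of end_stop in the frame of bay_rack above 0 m and y of meter in the frame of bay_rack between -0.127 and -0.101 m) or (y of each of cell_b, cell_c, cell_d in the frame of cell_a above 0 m and y of end_stop in the frame of bay_rack below 0 m and y of meter in the frame of bay_rack between 0.101 and 0.127 m)) and x of meter in the frame of bay_rack between -0.015 and 0.015 m and z of meter in the frame of bay_rack between 0.008 and 0.016 m and angle between the y axis of each of meter, hex_keys, holder, wood_block and the x axis of bay_rack, either way round below 0.25 rad and angle between each of meter, hex_keys, holder, wood_block's own z axis and vertical below 0.1 rad and linear speed of each of meter, hex_keys, holder, wood_block below 0.02 m/s and angular speed of each of meter, hex_keys, holder, wood_block below 0.2 rad/s and ((y of each of cell_a, cell_c, cell_d in the frame of cell_b below 0 m and y of end_stop in the frame of bay_rack above 0 m and y of hex_keys in the frame of bay_rack between 0.101 and 0.127 m) or (y of each of cell_a, cell_c, cell_d in the frame of cell_b below 0 m and y of end_stop in the frame of bay_rack below 0 m and y of hex_keys in the frame of bay_rack between -0.127 and -0.101 m) or (y of cell_a in the frame of cell_b above 0 m and y of each of cell_c, cell_d in the frame of cell_b below 0 m and y of end_stop in the frame of bay_rack above 0 m and y of hex_keys in the frame of bay_rack between 0.025 and 0.051 m) or (y of each of cell_a, cell_d in the frame of cell_b below 0 m and y of cell_c in the frame of cell_b above 0 m and y of end_stop in the frame of bay_rack above 0 m and y of hex_keys in the frame of bay_rack between 0.025 and 0.051 m) or (y of each of cell_a, cell_c in the frame of cell_b below 0 m and y of cell_d in the frame of cell_b above 0 m and y of end_stop in the frame of bay_rack above 0 m and y of hex_keys in the frame of bay_rack between 0.025 and 0.051 m) or (y of cell_a in the frame of cell_b above 0 m and y of each of cell_c, cell_d in the frame of cell_b below 0 m and y of end_stop in the frame of bay_rack below 0 m and y of hex_keys in the frame of bay_rack between -0.051 and -0.025 m) or (y of each of cell_a, cell_d in the frame of cell_b below 0 m and y of cell_c in the frame of cell_b above 0 m and y of end_stop in the frame of bay_rack below 0 m and y of hex_keys in the frame of bay_rack between -0.051 and -0.025 m) or (y of each of cell_a, cell_c in the frame of cell_b below 0 m and y of cell_d in the frame of cell_b above 0 m and y of end_stop in the frame of bay_rack below 0 m and y of hex_keys in the frame of bay_rack between -0.051 and -0.025 m) or (y of each of cell_a, cell_c in the frame of cell_b above 0 m and y of cell_d in the frame of cell_b below 0 m and y of end_stop in the frame of bay_rack above 0 m and y of hex_keys in the frame of bay_rack between -0.051 and -0.025 m) or (y of each of cell_a, cell_d in the frame of cell_b above 0 m and y of cell_c in the frame of cell_b below 0 m and y of end_stop in the frame of bay_rack above 0 m and y of hex_keys in the frame of bay_rack between -0.051 and -0.025 m) or (y of cell_a in the frame of cell_b below 0 m and y of each of cell_c, cell_d in the frame of cell_b above 0 m and y of end_stop in the frame of bay_rack above 0 m and y of hex_keys in the frame of bay_rack between -0.051 and -0.025 m) or (y of each of cell_a, cell_c in the frame of cell_b above 0 m and y of cell_d in the frame of cell_b below 0 m and y of end_stop in the frame of bay_rack below 0 m and y of hex_keys in the frame of bay_rack between 0.025 and 0.051 m) or (y of each of cell_a, cell_d in the frame of cell_b above 0 m and y of cell_c in the frame of cell_b below 0 m and y of end_stop in the frame of bay_rack below 0 m and y of hex_keys in the frame of bay_rack between 0.025 and 0.051 m) or (y of cell_a in the frame of cell_b below 0 m and y of each of cell_c, cell_d in the frame of cell_b above 0 m and y of end_stop in the frame of bay_rack below 0 m and y of hex_keys in the frame of bay_rack between 0.025 and 0.051 m) or (y of each of cell_a, cell_c, cell_d in the frame of cell_b above 0 m and y of end_stop in the frame of bay_rack above 0 m and y of hex_keys in the frame of bay_rack between -0.127 and -0.101 m) or (y of each of cell_a, cell_c, cell_d in the frame of cell_b above 0 m and y of end_stop in the frame of bay_rack below 0 m and y of hex_keys in the frame of bay_rack between 0.101 and 0.127 m)) and x of hex_keys in the frame of bay_rack between -0.015 and 0.015 m and z of hex_keys in the frame of bay_rack between 0.008 and 0.016 m and ((y of each of cell_a, cell_b, cell_d in the frame of cell_c below 0 m and y of end_stop in the frame of bay_rack above 0 m and y of holder in the frame of bay_rack between 0.101 and 0.127 m) or (y of each of cell_a, cell_b, cell_d in the frame of cell_c below 0 m and y of end_stop in the frame of bay_rack below 0 m and y of holder in the frame of bay_rack between -0.127 and -0.101 m) or (y of cell_a in the frame of cell_c above 0 m and y of each of cell_b, cell_d in the frame of cell_c below 0 m and y of end_stop in the frame of bay_rack above 0 m and y of holder in the frame of bay_rack between 0.025 and 0.051 m) or (y of each of cell_a, cell_d in the frame of cell_c below 0 m and y of cell_b in the frame of cell_c above 0 m and y of end_stop in the frame of bay_rack above 0 m and y of holder in the frame of bay_rack between 0.025 and 0.051 m) or (y of each of cell_a, cell_b in the frame of cell_c below 0 m and y of cell_d in the frame of cell_c above 0 m and y of end_stop in the frame of bay_rack above 0 m and y of holder in the frame of bay_rack between 0.025 and 0.051 m) or (y of cell_a in the frame of cell_c above 0 m and y of each of cell_b, cell_d in the frame of cell_c below 0 m and y of end_stop in the frame of bay_rack below 0 m and y of holder in the frame of bay_rack between -0.051 and -0.025 m) or (y of each of cell_a, cell_d in the frame of cell_c below 0 m and y of cell_b in the frame of cell_c above 0 m and y of end_stop in the frame of bay_rack below 0 m and y of holder in the frame of bay_rack between -0.051 and -0.025 m) or (y of each of cell_a, cell_b in the frame of cell_c below 0 m and y of cell_d in the frame of cell_c above 0 m and y of end_stop in the frame of bay_rack below 0 m and y of holder in the frame of bay_rack between -0.051 and -0.025 m) or (y of each of cell_a, cell_b in the frame of cell_c above 0 m and y of cell_d in the frame of cell_c below 0 m and y of end_stop in the frame of bay_rack above 0 m and y of holder in the frame of bay_rack between -0.051 and -0.025 m) or (y of each of cell_a, cell_d in the frame of cell_c above 0 m and y of cell_b in the frame of cell_c below 0 m and y of end_stop in the frame of bay_rack above 0 m and y of holder in the frame of bay_rack between -0.051 and -0.025 m) or (y of cell_a in the frame of cell_c below 0 m and y of each of cell_b, cell_d in the frame of cell_c above 0 m and y of end_stop in the frame of bay_rack above 0 m and y of holder in the frame of bay_rack between -0.051 and -0.025 m) or (y of each of cell_a, cell_b in the frame of cell_c above 0 m and y of cell_d in the frame of cell_c below 0 m and y of end_stop in the frame of bay_rack below 0 m and y of holder in the frame of bay_rack between 0.025 and 0.051 m) or (y of each of cell_a, cell_d in the frame of cell_c above 0 m and y of cell_b in the frame of cell_c below 0 m and y of end_stop in the frame of bay_rack below 0 m and y of holder in the frame of bay_rack between 0.025 and 0.051 m) or (y of cell_a in the frame of cell_c below 0 m and y of each of cell_b, cell_d in the frame of cell_c above 0 m and y of end_stop in the frame of bay_rack below 0 m and y of holder in the frame of bay_rack between 0.025 and 0.051 m) or (y of each of cell_a, cell_b, cell_d in the frame of cell_c above 0 m and y of end_stop in the frame of bay_rack above 0 m and y of holder in the frame of bay_rack between -0.127 and -0.101 m) or (y of each of cell_a, cell_b, cell_d in the frame of cell_c above 0 m and y of end_stop in the frame of bay_rack below 0 m and y of holder in the frame of bay_rack between 0.101 and 0.127 m)) and x of holder in the frame of bay_rack between -0.015 and 0.015 m and z of holder in the frame of bay_rack between 0.008 and 0.016 m and ((y of each of cell_a, cell_b, cell_c in the frame of cell_d below 0 m and y of end_stop in the frame of bay_rack above 0 m and y of wood_block in the frame of bay_rack between 0.101 and 0.127 m) or (y of each of cell_a, cell_b, cell_c in the frame of cell_d below 0 m and y of end_stop in the frame of bay_rack below 0 m and y of wood_block in the frame of bay_rack between -0.127 and -0.101 m) or (y of cell_a in the frame of cell_d above 0 m and y of each of cell_b, cell_c in the frame of cell_d below 0 m and y of end_stop in the frame of bay_rack above 0 m and y of wood_block in the frame of bay_rack between 0.025 and 0.051 m) or (y of each of cell_a, cell_c in the frame of cell_d below 0 m and y of cell_b in the frame of cell_d above 0 m and y of end_stop in the frame of bay_rack above 0 m and y of wood_block in the frame of bay_rack between 0.025 and 0.051 m) or (y of each of cell_a, cell_b in the frame of cell_d below 0 m and y of cell_c in the frame of cell_d above 0 m and y of end_stop in the frame of bay_rack above 0 m and y of wood_block in the frame of bay_rack between 0.025 and 0.051 m) or (y of cell_a in the frame of cell_d above 0 m and y of each of cell_b, cell_c in the frame of cell_d below 0 m and y of end_stop in the frame of bay_rack below 0 m and y of wood_block in the frame of bay_rack between -0.051 and -0.025 m) or (y of each of cell_a, cell_c in the frame of cell_d below 0 m and y of cell_b in the frame of cell_d above 0 m and y of end_stop in the frame of bay_rack below 0 m and y of wood_block in the frame of bay_rack between -0.051 and -0.025 m) or (y of each of cell_a, cell_b in the frame of cell_d below 0 m and y of cell_c in the frame of cell_d above 0 m and y of end_stop in the frame of bay_rack below 0 m and y of wood_block in the frame of bay_rack between -0.051 and -0.025 m) or (y of each of cell_a, cell_b in the frame of cell_d above 0 m and y of cell_c in the frame of cell_d below 0 m and y of end_stop in the frame of bay_rack above 0 m and y of wood_block in the frame of bay_rack between -0.051 and -0.025 m) or (y of each of cell_a, cell_c in the frame of cell_d above 0 m and y of cell_b in the frame of cell_d below 0 m and y of end_stop in the frame of bay_rack above 0 m and y of wood_block in the frame of bay_rack between -0.051 and -0.025 m) or (y of cell_a in the frame of cell_d below 0 m and y of each of cell_b, cell_c in the frame of cell_d above 0 m and y of end_stop in the frame of bay_rack above 0 m and y of wood_block in the frame of bay_rack between -0.051 and -0.025 m) or (y of each of cell_a, cell_b in the frame of cell_d above 0 m and y of cell_c in the frame of cell_d below 0 m and y of end_stop in the frame of bay_rack below 0 m and y of wood_block in the frame of bay_rack between 0.025 and 0.051 m) or (y of each of cell_a, cell_c in the frame of cell_d above 0 m and y of cell_b in the frame of cell_d below 0 m and y of end_stop in the frame of bay_rack below 0 m and y of wood_block in the frame of bay_rack between 0.025 and 0.051 m) or (y of cell_a in the frame of cell_d below 0 m and y of each of cell_b, cell_c in the frame of cell_d above 0 m and y of end_stop in the frame of bay_rack below 0 m and y of wood_block in the frame of bay_rack between 0.025 and 0.051 m) or (y of each of cell_a, cell_b, cell_c in the frame of cell_d above 0 m and y of end_stop in the frame of bay_rack above 0 m and y of wood_block in the frame of bay_rack between -0.127 and -0.101 m) or (y of each of cell_a, cell_b, cell_c in the frame of cell_d above 0 m and y of end_stop in the frame of bay_rack below 0 m and y of wood_block in the frame of bay_rack between 0.101 and 0.127 m)) and x of wood_block in the frame of bay_rack between -0.015 and 0.015 m and z of wood_block in the frame of bay_rack between 0.008 and 0.016 m); the robot touches nothing.
It also fails if it takes over 133 s, if anything falls off the work surface, if the arm or the gripper's body presses on something with over 40 N, if the wrist force passes 120 N, or if a joint passes its speed limit or range.

## Working session

There is one attempt and no reset: what is moved stays moved. The work goes in short steps, Python scripts to look and compute and a tool call to move; the robot and the scene stay as the last step left them, time stands still between calls to the robot, and variables do not carry over. Pictures are saved under pics/ and viewed, at most 14 in all, crops included, and the job is handed in when it is done.

Besides the shell and the picture viewer there is one more tool, called after "Emit:" in YAML: its name, and indented under it one key for each argument. play_rows: Moves the arm, as the interface text tells. Its arguments: {"type":"object","properties":{"gripper":{"type":"array","items":{"type":"number"}},"translation":{"type":"array","items":{"type":"array","items":{"type":"number"}}},"twist":{"type":"array","items":{"type":"number"}},"newtons":{"type":"number"}},"required":["gripper","translation","twist"]}

```bash
mkdir -p pics; cat > h.py <<'E'
from plant import r
import numpy as np, cv2
def snap(c,n):
    im=r.capture(c); cv2.imwrite(f'pics/{n}.png',im[:,:,::-1]); return im
def pt(c,u,v,z,cal=None):
    k=cal or r.calibration(c); d=np.array(k['rotation'])@np.linalg.inv(k['camera_matrix'])@[u,v,1]; p=np.array(k['position'])
    return p+d*(z-p[2])/d[2]
def px(c,P):
    k=r.calibration(c); q=np.array(k['camera_matrix'])@np.array(k['rotation']).T@(np.array(P)-k['position']); return q[:2]/q[2]
E
python3 - <<'E'
from h import *
np.set_printoptions(precision=4,suppress=True)
s=r.read_state(); print(s['t'],s['ee_pos'],s['eef_rot'])
for c in ['scene','top']:
    snap(c,c+'0'); k=r.calibration(c); print(c,k['position'],k['rotation'])
    for l in ['meter','hex_keys','holder','wood_block','end_stop','bay_rack','cell_a']:
        print(l,[(np.round(d['point'],3),round(d['score'],2)) for d in r.look_for(c,l)[:4]])
E
```

```text
0.0 [0.1719 0.5484 0.4038] [-3.1396 -0.0002  2.8378]
scene [-0.3949 -0.8547  0.9874] [-2.2237  0.0206 -0.7777]
meter [(array([ 0.519, -0.173,  0.036]), 0.74)]
hex_keys [(array([ 0.552, -0.095,  0.024]), 0.5)]
holder [(array([ 0.506, -0.242,  0.038]), 0.8)]
wood_block [(array([ 0.484, -0.315,  0.035]), 0.9)]
end_stop [(array([0.624, 0.417, 0.029]), 0.63)]
bay_rack [(array([0.459, 0.313, 0.008]), 0.82)]
cell_a [(array([ 0.487, -0.253,  0.01 ]), 0.71), (array([ 0.475, -0.336,  0.009]), 0.69), (array([ 0.527, -0.099,  0.009]), 0.62), (array([ 0.499, -0.182,  0.013]), 0.42)]
top [0.331  0.0294 1.3194] [-3.0567 -0.0006 -1.5928]
meter [(array([ 0.526, -0.165,  0.037]), 0.73), (array([ 0.559, -0.085,  0.012]), 0.7)]
hex_keys [(array([ 0.554, -0.088,  0.027]), 0.73)]
holder [(array([ 0.513, -0.23 ,  0.042]), 0.55)]
wood_block [(array([ 0.494, -0.306,  0.035]), 0.8)]
end_stop [(array([0.624, 0.419, 0.044]), 0.76)]
bay_rack [(array([0.479, 0.325, 0.01 ]), 0.93)]
cell_a [(array([ 0.537, -0.142,  0.008]), 0.84), (array([ 0.49 , -0.302,  0.015]), 0.82), (array([ 0.558, -0.082,  0.013]), 0.64), (array([ 0.506, -0.223,  0.015]), 0.58)]
```

View pics/top0.png

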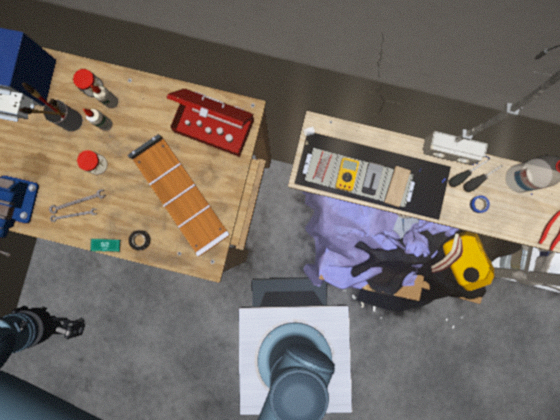

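View pics/scene0.png

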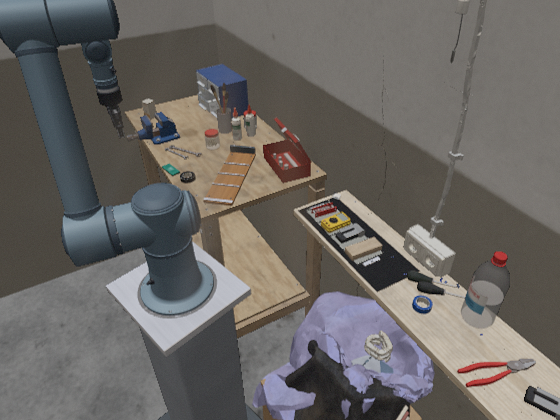

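```bash
sed -i "s/^import numpy as np, cv2/import numpy as np, cv2\nfrom scipy.spatial.transform import Rotation as Ro\ndef RM(k):\n    a=np.array(k['rotation']); return a if a.ndim==2 else Ro.from_euler('xyz',a).as_matrix()/; s/np.array(k\['rotation'\])@/RM(k)@/; s/np.array(k\['rotation'\]).T/RM(k).T/" h.py
python3 - <<'E'
from h import *
np.set_printoptions(precision=4,suppress=True)
im=cv2.imread('pics/top0.png')
a=cv2.resize(im[125:265,115:245],None,fx=4,fy=4,interpolation=cv2.INTER_CUBIC)
cv2.imwrite('pics/rack.png',a)
b=cv2.resize(im[130:225,290:450],None,fx=5,fy=5,interpolation=cv2.INTER_CUBIC)
cv2.imwrite('pics/row.png',b)
print(r.calibration('top')['camera_matrix'], px('top',[0.624,0.419,0.044]))
k=r.calibration('wrist');print(k)
E
```

```text
[[448.8676   0.     281.8481]
 [  0.     448.8676 205.9662]
 [  0.       0.       1.    ]] [144.2962 145.2381]
{'camera_matrix': array([[366.082 ,   0.    , 282.6146],
       [  0.    , 366.082 , 211.1832],
       [  0.    ,   0.    ,   1.    ]]), 'position': array([0.107 , 0.5682, 0.3736]), 'rotation': array([ 2.8687, -0.0016,  1.2664])}
```

View pics/rack.png

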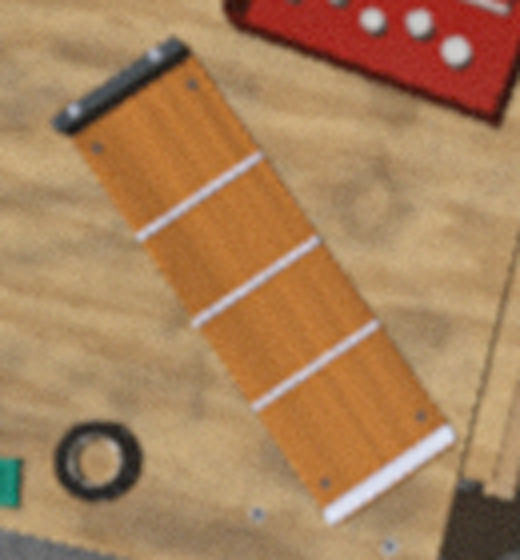

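View pics/row.png

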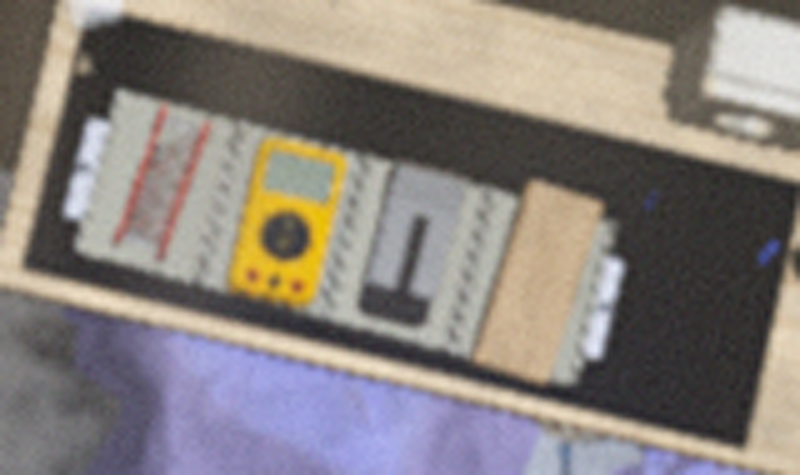

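```bash
python3 - <<'E'
from h import *
np.set_printoptions(precision=4,suppress=True)
f=lambda p,s,o,z:pt('top',(p[0]+.5)/s+o[0]-.5,(p[1]+.5)/s+o[1]-.5,z)
ribs=[[(140,238),(260,156)],[(196,324),(318,240)],[(255,408),(377,325)]]
R=[[f(p,4,(115,125),.018) for p in q] for q in ribs]
C=[(a+b)/2 for a,b in R]; print('ribs',C)
for a,b in R: print(np.linalg.norm(a-b),np.degrees(np.arctan2(*(b-a)[1::-1])))
d=C[0]-C[2]; L=np.linalg.norm(d); d/=L; print('L',L,'ydir deg',np.degrees(np.arctan2(d[1],d[0])),'c',C[1])
for y in (.114,.038,-.038,-.114): print('bay',np.mean(C,0)+d*y, px('top',np.mean(C,0)+d*y))
ob=dict(hex=[(162,108),(208,125),(162,258),(118,243)],meter=[(262,138),(345,150),(315,305),(230,290)],holder=[(390,165),(472,180),(430,325),(360,315)],wood=[(527,180),(604,205),(548,383),(473,360)])
for n,q in ob.items():
    for z in (.028,.036):
        P=[f(p,5,(290,130),z) for p in q]; m=(P[0]+P[1]-P[2]-P[3])/2; w=P[1]+P[2]-P[0]-P[3]
        print(n,np.mean(P,0),'long',np.linalg.norm(m),'w',np.linalg.norm(w)/2,'ang',np.degrees(np.arctan2(m[1],m[0])))
E
```

```text
ribs [array([0.5436, 0.367 , 0.018 ]), array([0.4801, 0.3255, 0.018 ]), array([0.4175, 0.2828, 0.018 ])]
0.10558312461742145 -56.23314141784584
0.10716774672732242 -56.189488835346815
0.10633988334084411 -56.677944374299514
L 0.15164564549016346 ydir deg 33.725059278534225 c [0.4801 0.3255 0.018 ]
bay [0.5752 0.3884 0.018 ] [157.3629 163.3414]
bay [0.512  0.3462 0.018 ] [171.7808 184.4089]
bay [0.4488 0.304  0.018 ] [186.3147 205.6459]
bay [0.3856 0.2618 0.018 ] [200.966  227.0544]
hex [ 0.5542 -0.0935  0.028 ] long 0.08328039719051605 w 0.027762303228088994 ang -20.023295252284996
hex [ 0.5528 -0.0927  0.036 ] long 0.08276450368207848 w 0.027590325277721147 ang -20.02329525228501
meter [ 0.5308 -0.1658  0.028 ] long 0.09208352113296658 w 0.04935702684385549 ang -13.251092102843739
meter [ 0.5295 -0.1645  0.036 ] long 0.09151309528980099 w 0.04905127698430244 ang -13.251092102843755
holder [ 0.5142 -0.2378  0.028 ] long 0.08924044301929544 w 0.04461771622806385 ang -15.781476453660463
holder [ 0.5131 -0.2362  0.036 ] long 0.08868762907031252 w 0.044341324772932886 ang -15.781476453660469
wood [ 0.4918 -0.3095  0.028 ] long 0.11000071776767233 w 0.045957925091273125 ang -19.359472598249937
wood [ 0.4908 -0.3074  0.036 ] long 0.10931930103415227 w 0.04567323150171678 ang -19.35947259824995
```

Emit:
play_rows:
  gripper: [0.6, 0.6, 0.6, 0.6, 0.6, 0.6, 0.6, 0.6, 0.6, 0.6, 0.6, 0.6]
  translation:
    - [-0.02, -0.02, 0]
    - [-0.04, -0.043, 0]
    - [-0.04, -0.043, 0]
    - [-0.04, -0.043, 0]
    - [-0.04, -0.043, 0]
    - [-0.04, -0.043, 0]
    - [-0.04, -0.043, 0]
    - [-0.04, -0.043, 0]
    - [-0.04, -0.043, 0]
    - [-0.04, -0.043, 0.01]
    - [-0.04, -0.043, 0.02]
    - [-0.04, -0.043, 0.02]
  twist: [0, 0, 0, 0, 0, 0, 0, 0, 0, 0, 0, 0]

```text
t: 2.3
ee_pos: [0.4642, -0.0614, 0.3546]
eef_rot: [3.141, 0.002, 2.837]
wrist_force: [1.2, 0.6, 0.1]
opening: 0.0517
grasp_force: 0.0
```

Emit:
play_rows:
  gripper: [0.53, 0.53, 0.53, 0.53, 0.53]
  translation:
    - [-0.04, -0.043, 0.02]
    - [-0.04, -0.043, 0.01]
    - [-0.02, -0.021, 0]
    - [0, 0, 0]
    - [0, 0, 0]
  twist: [0, 0, 0, 0, 0]

```text
t: 2.92
ee_pos: [0.5265, -0.1907, 0.3246]
eef_rot: [3.141, -0.001, 2.838]
wrist_force: [-0.4, -0.2, 0.1]
opening: 0.045
grasp_force: 0.0
```

```bash
cat >> h.py <<'E'
def need(x,y,z,yaw):
    s=r.read_state(); p=np.array(s['ee_pos']); R=Ro.from_euler('xyz',s['eef_rot']).as_matrix()
    y0=np.degrees(s['eef_rot'][2]); print('t',round(s['t'],2),'at',np.round(p,4),round(y0,2),'open',s['opening'],'F',np.round(s['wrist_force'],1))
    print('shift in tool',np.round(R.T@(np.array([x,y,z])-p),4),'twist',round(-((yaw-y0+180)%360-180),2))
E
python3 - <<'E'
from h import *
np.set_printoptions(precision=4,suppress=True)
need(.5542,-.0935,.3,163.9)
snap('wrist','w1'); print(r.calibration('wrist'))
for l in ['meter','hex_keys','holder','wood_block']:
        print(l,[(np.round(d['point'],3),round(d['score'],2)) for d in r.look_for('wrist',l)[:2]])
E
```

```text
t 2.92 at [ 0.5265 -0.1907  0.3246] 162.61 open 0.04501660394522357 F [-0.4 -0.2  0.1]
shift in tool [0.0026 0.101  0.0247] twist -1.29
{'camera_matrix': array([[366.082 ,   0.    , 282.6146],
       [  0.    , 366.082 , 211.1832],
       [  0.    ,   0.    ,   1.    ]]), 'position': array([ 0.4614, -0.1708,  0.2936]), 'rotation': array([ 2.8694, -0.0019,  1.2674])}
meter [(array([ 0.526, -0.162,  0.036]), 0.65)]
hex_keys [(array([ 0.551, -0.092,  0.024]), 0.78)]
holder [(array([ 0.527, -0.161,  0.035]), 0.65), (array([ 0.509, -0.23 ,  0.034]), 0.59)]
wood_block [(array([ 0.486, -0.306,  0.03 ]), 0.95)]
```

View pics/w1.png

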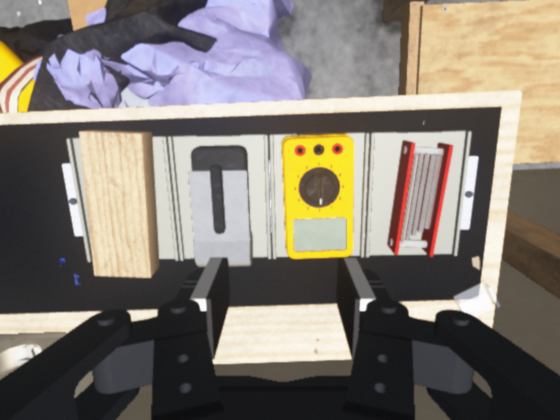

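```bash
python3 - <<'E'
from h import *
np.set_printoptions(precision=4,suppress=True)
ob=dict(hex=[(407,142),(443,145),(435,255),(393,250)],meter=[(283,136),(353,136),(353,257),(287,257)],holder=[(192,148),(247,147),(250,265),(193,265)],wood=[(81,130),(151,133),(157,277),(93,275)],cells=[(75,138),(471,131),(458,255),(84,262)])
for n,q in ob.items():
    for z in (((.026,.034) if n!='cells' else (.004,.012))):
        P=[pt('wrist',*p,z) for p in q]; m=(P[0]+P[1]-P[2]-P[3])/2; w=P[1]+P[2]-P[0]-P[3]
        print(n,z,np.mean(P,0)[:2],'long',np.linalg.norm(m),'w',np.linalg.norm(w)/2,'ang',np.degrees(np.arctan2(-m[1],-m[0])),np.degrees(np.arctan2(w[1],w[0])))
E
```

```text
hex 0.026 [ 0.5559 -0.092 ] long 0.08447910732000853 w 0.029996357138445985 ang -17.199666188530664 66.53634383376844
hex 0.034 [ 0.5531 -0.0943] long 0.0819555333848889 w 0.029100300972317555 ang -17.199666188530678 66.53634383376837
meter 0.026 [ 0.5326 -0.1639] long 0.0936461768018612 w 0.051139372738634954 ang -14.908090120921692 72.61331579819719
meter 0.034 [ 0.5305 -0.1641] long 0.09084876264352287 w 0.04961172889632106 ang -14.908090120921663 72.61331579819714
holder 0.026 [ 0.5175 -0.2372] long 0.09219706115508966 w 0.042496164266335824 ang -19.037063910906227 73.09356989757156
holder 0.034 [ 0.5158 -0.2353] long 0.08944293522020891 w 0.04122671178409249 ang -19.03706391090622 73.09356989757143
wood 0.026 [ 0.4941 -0.309 ] long 0.11316470203774866 w 0.05037497856740062 ang -20.74610334470798 70.42314588568587
wood 0.034 [ 0.4931 -0.3049] long 0.1097842272493935 w 0.048870168834819705 ang -20.746103344707947 70.4231458856858
cells 0.004 [ 0.527  -0.2003] long 0.1037743491877493 w 0.31333049068747876 ang -18.73667849701727 73.68895414255599
cells 0.012 [ 0.5252 -0.1995] long 0.10090971024936869 w 0.30468115941023466 ang -18.736678497017266 73.68895414255596
```

Emit:
play_rows:
  gripper: [0.58, 0.58, 0.58, 0.58, 0.58, 0.58, 0.58, 0.58, 0.58]
  translation:
    - [0.001, 0.034, 0]
    - [0.001, 0.034, 0.01]
    - [0.0005, 0.034, 0.02]
    - [0, 0, 0.03]
    - [0, 0, 0.03]
    - [0, 0, 0.025]
    - [0, 0, 0.015]
    - [0, 0, 0.008]
    - [0, 0, 0]
  twist: [1.6, 0, 0, 0, 0, 0, 0, 0, 0]

```text
t: 4.3
ee_pos: [0.5568, -0.0938, 0.1867]
eef_rot: [3.141, -0.0, 2.81]
wrist_force: [0.1, -0.1, 0.2]
opening: 0.0496
grasp_force: 0.0
```

Emit:
play_rows:
  gripper: [0.3, 0.2, 0.2, 0.2, 0.2, 0.2]
  translation:
    - [0, 0, 0]
    - [0, 0, 0]
    - [0, 0, 0]
    - [0, 0, 0]
    - [0, 0, 0]
    - [0, 0, 0]
  twist: [0, 0, 0, 0, 0, 0]
  newtons: 40

```text
t: 5.05
ee_pos: [0.5576, -0.094, 0.1879]
eef_rot: [3.141, 0.002, 2.81]
wrist_force: [-1.3, 0.1, 6.5]
opening: 0.0293
grasp_force: 40.0
```

```bash
python3 - <<'E'
from h import *
need(.45,.1,.33,123.7)
snap('wrist','w2')
E
```

```text
t 5.05 at [ 0.5576 -0.094   0.1879] 160.99 open 0.02933959431288037 F [-1.3  0.1  6.5]
shift in tool [ 0.1645  0.1485 -0.1425] twist 37.29
```

View pics/w2.png

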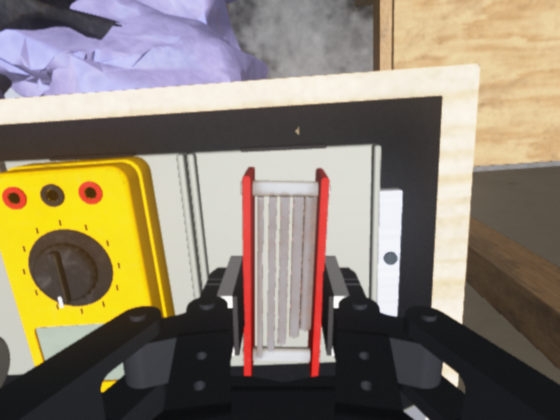

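Emit:
play_rows:
  gripper: [0.2, 0.2, 0.2, 0.2, 0.2, 0.2, 0.2, 0.2, 0.2, 0.2, 0.2, 0.2]
  translation:
    - [0, 0, -0.015]
    - [0, 0, -0.035]
    - [0, 0, -0.05]
    - [0.02, 0.018, -0.02]
    - [0.034, 0.03, 0]
    - [0.04, 0.036, 0]
    - [0.04, 0.036, 0]
    - [0.031, 0.028, 0]
    - [0, 0, 0]
    - [0, 0, 0]
    - [0, 0, 0]
    - [0, 0, 0]
  twist: [0, 0, 0, 0, 0, 0, 0, 0, 9.3, 9.3, 9.3, 9.3]

```text
t: 6.6
ee_pos: [0.4487, 0.0999, 0.3072]
eef_rot: [-3.142, -0.0, 2.155]
wrist_force: [0.5, 0.1, -0.3]
opening: 0.029
grasp_force: 39.3
```

```bash
python3 - <<'E'
from h import *
need(.5752,.3884,.3,123.7)
E
```

```text
t 6.6 at [0.4487 0.0999 0.3072] 123.5 open 0.029019589595283873 F [ 0.5  0.1 -0.3]
shift in tool [0.1708 0.2647 0.0072] twist -0.2
```

Emit:
play_rows:
  gripper: [0.2, 0.2, 0.2, 0.2, 0.2, 0.2, 0.2, 0.2]
  translation:
    - [0.018, 0.027, 0]
    - [0.03, 0.045, 0]
    - [0.034, 0.053, 0]
    - [0.034, 0.053, 0]
    - [0.034, 0.053, 0]
    - [0.021, 0.034, 0.007]
    - [0, 0, 0]
    - [0, 0, 0]
  twist: [0, 0, 0, 0, 0, 0, 0, 0]

```text
t: 7.6
ee_pos: [0.5732, 0.3876, 0.2997]
eef_rot: [-3.14, 0.0, 2.161]
wrist_force: [-0.0, 0.5, -1.1]
opening: 0.0296
grasp_force: 39.6
```

```bash
python3 - <<'E'
from h import *
need(.5752,.3884,.3,123.7)
snap('wrist','w3')
E
```

```text
t 7.6 at [0.5732 0.3876 0.2997] 123.79 open 0.02958561603441331 F [-0.   0.5 -1.1]
shift in tool [-0.0004  0.0021 -0.0003] twist 0.09
```

View pics/w3.png

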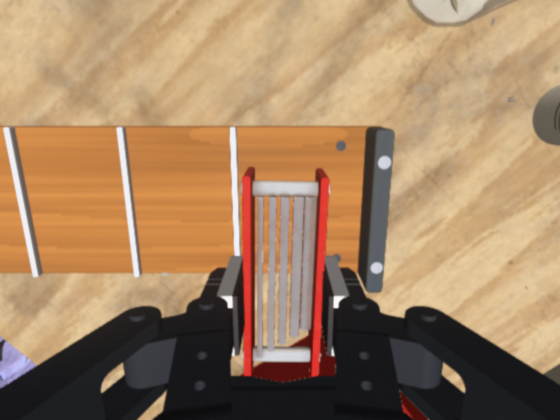

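```bash
cat > rk.py <<'E'
from h import *
np.set_printoptions(precision=4,suppress=True)
for dz in (0,.008):
    A=[pt('wrist',u,127,.018+dz) for u in (8,121,233)]; B=[pt('wrist',u,v,.018+dz) for u,v in ((36,276),(137,275),(240,271))]
    C=[(a+b)/2 for a,b in zip(A,B)]; d=C[2]-C[0]
    print('len',[np.linalg.norm(a-b) for a,b in zip(A,B)],'C',C,'span',np.linalg.norm(d),'ang',np.degrees(np.arctan2(d[1],d[0])),[np.degrees(np.arctan2(*(a-b)[1::-1]))-90 for a,b in zip(A,B)])
    d/=np.linalg.norm(d); print('bays',[C[1]+d*y for y in (.114,.038,-.038,-.114)])
# hex in tool
z=r.read_state()['ee_pos'][2]-.1879+.030
print([pt('wrist',u,v,z) for u,v in ((285,172),(285,372))])
E
python3 rk.py
```

```text
len [np.float64(0.10878104620370793), np.float64(0.10797735786579354), np.float64(0.10474345581087839)] C [array([0.419, 0.286, 0.018]), array([0.4817, 0.3283, 0.018 ]), array([0.544 , 0.3718, 0.018 ])] span 0.15159375138711007 ang 34.48645181390895 [np.float64(33.20658121893983), np.float64(33.273367328168405), np.float64(34.49101824045772)]
bays [array([0.5757, 0.3928, 0.018 ]), array([0.513 , 0.3498, 0.018 ]), array([0.4504, 0.3068, 0.018 ]), array([0.3877, 0.2637, 0.018 ])]
len [np.float64(0.10531251881818923), np.float64(0.10453445640599231), np.float64(0.10140366861804748)] C [array([0.4228, 0.291 , 0.026 ]), array([0.4834, 0.3319, 0.026 ]), array([0.5437, 0.3741, 0.026 ])] span 0.14676012368716077 ang 34.48645181390893 [np.float64(33.20658121893983), np.float64(33.27336732816843), np.float64(34.49101824045772)]
bays [array([0.5774, 0.3965, 0.026 ]), array([0.5147, 0.3535, 0.026 ]), array([0.4521, 0.3104, 0.026 ]), array([0.3894, 0.2674, 0.026 ])]
[array([0.5479, 0.4259, 0.1422]), array([0.5939, 0.3573, 0.1422])]
```

Emit:
play_rows:
  gripper: [0.2, 0.2, 0.2, 0.2, 0.2, 0.2, 0.2]
  translation:
    - [-0.002, 0.0034, 0.015]
    - [0, 0, 0.03]
    - [0, 0, 0.03]
    - [0, 0, 0.017]
    - [0, 0, 0.008]
    - [0, 0, 0.002]
    - [0, 0, 0]
  twist: [0, 0, 0, 0, 0, 0, 0]

```text
t: 8.52
ee_pos: [0.578, 0.3885, 0.1988]
eef_rot: [3.14, 0.0, 2.161]
wrist_force: [0.3, -0.1, -0.8]
opening: 0.0291
grasp_force: 39.6
```

Emit:
play_rows:
  gripper: [0.2, 0.2, 0.2]
  translation:
    - [0, 0, 0.002]
    - [0, 0, 0]
    - [0, 0, 0]
  twist: [0, 0, 0]

```text
t: 8.9
ee_pos: [0.5775, 0.3884, 0.196]
eef_rot: [3.141, -0.0, 2.161]
wrist_force: [-0.7, 0.1, -0.9]
opening: 0.0295
grasp_force: 39.6
```

Emit:
play_rows:
  gripper: [0.2, 0.2, 0.2]
  translation:
    - [0, 0, 0.002]
    - [0, 0, 0]
    - [0, 0, 0]
  twist: [0, 0, 0]

```text
t: 9.28
ee_pos: [0.5775, 0.3883, 0.1936]
eef_rot: [-3.141, -0.0, 2.161]
wrist_force: [-0.5, -0.4, -1.8]
opening: 0.0292
grasp_force: 39.6
```

Emit:
play_rows:
  gripper: [0.2, 0.2, 0.2]
  translation:
    - [0, 0, 0.0015]
    - [0, 0, 0]
    - [0, 0, 0]
  twist: [0, 0, 0]

```text
t: 9.65
ee_pos: [0.5775, 0.3883, 0.1922]
eef_rot: [-3.142, -0.0, 2.161]
wrist_force: [-0.1, 0.1, -1.1]
opening: 0.0293
grasp_force: 39.6
```

Emit:
play_rows:
  gripper: [0.2, 0.2, 0.2]
  translation:
    - [0, 0, 0.0015]
    - [0, 0, 0]
    - [0, 0, 0]
  twist: [0, 0, 0]

```text
t: 10.02
ee_pos: [0.5775, 0.3883, 0.1907]
eef_rot: [-3.142, -0.0, 2.161]
wrist_force: [0.1, -0.1, -0.3]
opening: 0.0293
grasp_force: 39.6
```

Emit:
play_rows:
  gripper: [0.2, 0.2, 0.2]
  translation:
    - [0, 0, 0.0015]
    - [0, 0, 0]
    - [0, 0, 0]
  twist: [0, 0, 0]

```text
t: 10.4
ee_pos: [0.5775, 0.3883, 0.1892]
eef_rot: [-3.142, -0.0, 2.161]
wrist_force: [0.8, -0.3, -0.4]
opening: 0.0293
grasp_force: 39.6
```

Emit:
play_rows:
  gripper: [0.2, 0.2, 0.2]
  translation:
    - [0, 0, 0.0015]
    - [0, 0, 0]
    - [0, 0, 0]
  twist: [0, 0, 0]

```text
t: 10.78
ee_pos: [0.5776, 0.3884, 0.1879]
eef_rot: [3.141, -0.0, 2.161]
wrist_force: [0.0, -0.4, 0.9]
opening: 0.0291
grasp_force: 39.7
```

Emit:
play_rows:
  gripper: [0.2, 0.2, 0.2]
  translation:
    - [0, 0, 0.0015]
    - [0, 0, 0]
    - [0, 0, 0]
  twist: [0, 0, 0]

```text
t: 11.15
ee_pos: [0.5775, 0.3883, 0.1879]
eef_rot: [3.141, 0.0, 2.161]
wrist_force: [-2.7, -1.7, 8.4]
opening: 0.0294
grasp_force: 40.6
```

```bash
python3 - <<'E'
from h import *
im=snap('wrist','w4'); 
E
```

```text
(no output)
```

View pics/w4.png

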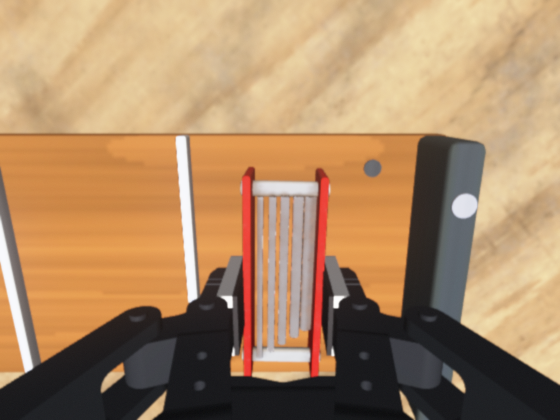

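```bash
python3 - <<'E'
from h import *
np.set_printoptions(precision=4,suppress=True)
R=Ro.from_euler('xyz',r.read_state()['eef_rot']).as_matrix(); e=np.array(r.read_state()['ee_pos'])
T=lambda u,v,z:(R.T@(pt('wrist',u,v,z)-e))[:2]
print('rib',T(183,137,.018),T(192,290,.018),'hexnear',T(246,172,.034),T(326,172,.034),'hexfar',T(248,372,.034),T(318,372,.034),'edge',T(100,134,.012),T(330,134,.012),'edge2',T(100,372,.012))
E
```

```text
rib [ 0.0574 -0.0373] [-0.0054 -0.0382] hexnear [ 0.047  -0.0126] [0.0469 0.0144] hexfar [-0.033  -0.0141] [-0.033   0.0137] edge [ 0.0582 -0.0709] [0.0581 0.0181] edge2 [-0.0508 -0.0856]
```

Emit:
play_rows:
  gripper: [0.3, 0.45, 0.45, 0.45, 0.45, 0.45, 0.45, 0.6, 0.6, 0.6]
  translation:
    - [0, 0, 0]
    - [0, 0, 0]
    - [0, 0, 0]
    - [0, 0, -0.008]
    - [0, 0, -0.015]
    - [0, 0, -0.03]
    - [0, 0, -0.04]
    - [0, 0, -0.04]
    - [0, 0, 0]
    - [0, 0, 0]
  twist: [0, 0, 0, 0, 0, 0, 0, 0, 0, 0]

```text
t: 12.45
ee_pos: [0.5775, 0.3883, 0.3198]
eef_rot: [3.141, 0.0, 2.161]
wrist_force: [-0.2, 0.1, -0.6]
opening: 0.051
grasp_force: 0.0
```

```bash
python3 - <<'E'
from h import *
need(.45,.1,.325,163.5)
E
```

```text
t 12.45 at [0.5775 0.3883 0.3198] 123.79 open 0.05099934086864867 F [-0.2  0.1 -0.6]
shift in tool [-0.1687 -0.2663 -0.0055] twist -39.71
```

Emit:
play_rows:
  gripper: [0.76, 0.76, 0.76, 0.76, 0.76, 0.76, 0.76, 0.76, 0.76, 0.76]
  translation:
    - [-0.018, -0.028, 0]
    - [-0.032, -0.05, 0]
    - [-0.034, -0.054, 0]
    - [-0.034, -0.054, 0]
    - [-0.032, -0.05, 0]
    - [-0.019, -0.03, 0]
    - [0, 0, 0]
    - [0, 0, 0]
    - [0, 0, 0]
    - [0, 0, 0]
  twist: [0, 0, 0, 0, 0, 0, -10, -10, -10, -10]

```text
t: 13.7
ee_pos: [0.4507, 0.1021, 0.3179]
eef_rot: [-3.141, -0.003, 2.864]
wrist_force: [-0.0, 0.4, 1.1]
opening: 0.0652
grasp_force: 0.0
```

Emit:
play_rows:
  gripper: [0.76, 0.76, 0.76, 0.76, 0.76, 0.76, 0.76, 0.76]
  translation:
    - [-0.018, -0.028, 0]
    - [-0.034, -0.051, 0]
    - [-0.036, -0.055, 0]
    - [-0.036, -0.055, 0]
    - [-0.028, -0.042, 0.03]
    - [0, 0, 0.03]
    - [0, 0, 0]
    - [0, 0, 0]
  twist: [0, 0, 0, 0, 0, 0, 0, 0]

```text
t: 14.7
ee_pos: [0.5308, -0.1552, 0.2593]
eef_rot: [3.141, -0.001, 2.859]
wrist_force: [-0.3, 0.1, -0.6]
opening: 0.065
grasp_force: 0.0
```

```bash
python3 - <<'E'
from h import *
need(.53,-.1643,.188,163.9)
snap('wrist','w5'); 
E
```

```text
t 14.7 at [ 0.5308 -0.1552  0.2593] 163.84 open 0.06504644172324071 F [-0.3  0.1 -0.6]
shift in tool [-0.0019 -0.009   0.0713] twist -0.06
```

View pics/w5.png

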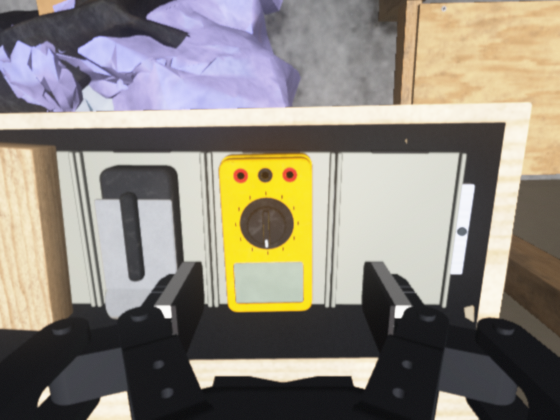

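```bash
python3 - <<'E'
from h import *
a=[pt('wrist',u,v,.035) for u,v in ((266,158),(271,310))]; print(a,(a[0]+a[1])/2)
b=[pt('wrist',u,v,.036) for u,v in ((139,167),(145,317))]; print(b,(b[0]+b[1])/2)
need(*((a[0]+a[1])/2)[:2],.188,163.9)
E
```

```text
[array([ 0.48767657, -0.15228438,  0.035     ]), array([ 0.5748642 , -0.17563807,  0.035     ])] [ 0.53127039 -0.16396122  0.035     ]
[array([ 0.4733824 , -0.21807851,  0.036     ]), array([ 0.55783307, -0.24875655,  0.036     ])] [ 0.51560773 -0.23341753  0.036     ]
t 14.75 at [ 0.5312 -0.1552  0.2601] 163.85 open 0.06458996846367655 F [ 0.4 -0.5  0.3]
shift in tool [-0.0024 -0.0084  0.0721] twist -0.05
```

Emit:
play_rows:
  gripper: [0.76, 0.76, 0.76, 0.76, 0.76, 0.5, 0.4, 0.4, 0.4, 0.4]
  translation:
    - [-0.002, -0.0085, 0.01]
    - [0, 0, 0.025]
    - [0, 0, 0.025]
    - [0, 0, 0.012]
    - [0, 0, 0]
    - [0, 0, 0]
    - [0, 0, 0]
    - [0, 0, 0]
    - [0, 0, 0]
    - [0, 0, 0]
  twist: [0, 0, 0, 0, 0, 0, 0, 0, 0, 0]
  newtons: 40

```text
t: 16.0
ee_pos: [0.5313, -0.1648, 0.1883]
eef_rot: [-3.141, 0.002, 2.859]
wrist_force: [-0.1, 0.2, 5.7]
opening: 0.0511
grasp_force: 43.2
```

```bash
python3 - <<'E'
from h import *
need(.45,.1,.31,123.8)
E
```

```text
t 16.0 at [ 0.5313 -0.1648  0.1883] 163.79 open 0.05113329462699877 F [-0.1  0.2  5.7]
shift in tool [ 0.1517  0.2315 -0.1221] twist 39.99
```

Emit:
play_rows:
  gripper: [0.4, 0.4, 0.4, 0.4, 0.4, 0.4, 0.4, 0.4, 0.4, 0.4, 0.4, 0.4]
  translation:
    - [0, 0, -0.015]
    - [0, 0, -0.035]
    - [0, 0, -0.045]
    - [0.015, 0.023, -0.025]
    - [0.03, 0.046, 0]
    - [0.036, 0.054, 0]
    - [0.036, 0.054, 0]
    - [0.035, 0.054, 0]
    - [0, 0, 0]
    - [0, 0, 0]
    - [0, 0, 0]
    - [0, 0, 0]
  twist: [0, 0, 0, 0, 0, 0, 0, 0, 10, 10, 10, 10]

```text
t: 17.5
ee_pos: [0.4509, 0.0935, 0.3078]
eef_rot: [-3.142, 0.0, 2.155]
wrist_force: [-0.1, 0.6, -1.2]
opening: 0.0511
grasp_force: 42.5
```

Emit:
play_rows:
  gripper: [0.4, 0.4, 0.4, 0.4, 0.4, 0.4, 0.4]
  translation:
    - [0.018, 0.02, 0]
    - [0.036, 0.04, 0]
    - [0.042, 0.046, 0]
    - [0.042, 0.046, 0]
    - [0.034, 0.038, 0]
    - [0, 0, 0]
    - [0, 0, 0]
  twist: [0, 0, 0, 0, 0, 0, 0]

```text
t: 18.38
ee_pos: [0.513, 0.3417, 0.3072]
eef_rot: [-3.14, 0.0, 2.161]
wrist_force: [0.4, 0.5, -1.0]
opening: 0.0515
grasp_force: 42.5
```

```bash
python3 - <<'E'
from h import *
need(.5126,.349,.190,124)
E
```

```text
t 18.38 at [0.513  0.3417 0.3072] 123.81 open 0.05145135486634186 F [ 0.4  0.5 -1. ]
shift in tool [0.0063 0.0039 0.1172] twist -0.19
```

Emit:
play_rows:
  gripper: [0.4, 0.4, 0.4, 0.4, 0.4, 0.4, 0.4]
  translation:
    - [0.006, 0.004, 0.015]
    - [0, 0, 0.035]
    - [0, 0, 0.035]
    - [0, 0, 0.02]
    - [0, 0, 0.01]
    - [0, 0, 0.002]
    - [0, 0, 0]
  twist: [0, 0, 0, 0, 0, 0, 0]

```text
t: 19.25
ee_pos: [0.5138, 0.3492, 0.191]
eef_rot: [3.14, 0.0, 2.16]
wrist_force: [0.5, 0.1, -0.9]
opening: 0.0512
grasp_force: 42.5
```

Emit:
play_rows:
  gripper: [0.4, 0.4, 0.4]
  translation:
    - [0, 0, 0.0015]
    - [0, 0, 0]
    - [0, 0, 0]
  twist: [0, 0, 0]

```text
t: 19.62
ee_pos: [0.5135, 0.3493, 0.189]
eef_rot: [3.141, 0.0, 2.161]
wrist_force: [1.3, -0.5, -0.5]
opening: 0.0512
grasp_force: 42.5
```

Emit:
play_rows:
  gripper: [0.4, 0.4, 0.4]
  translation:
    - [0, 0, 0.0015]
    - [0, 0, 0]
    - [0, 0, 0]
  twist: [0, 0, 0]

```text
t: 20.0
ee_pos: [0.5135, 0.3494, 0.1883]
eef_rot: [3.141, 0.0, 2.161]
wrist_force: [-1.0, -0.3, 5.9]
opening: 0.0512
grasp_force: 43.2
```

```bash
python3 - <<'E'
from h import *
need(.5126,.349,.190,124)
snap('wrist','w6')
E
```

```text
t 20.0 at [0.5135 0.3494 0.1883] 123.8 open 0.05117551917666713 F [-1.  -0.3  5.9]
shift in tool [ 0.0002 -0.001  -0.0017] twist -0.2
```

View pics/w6.png

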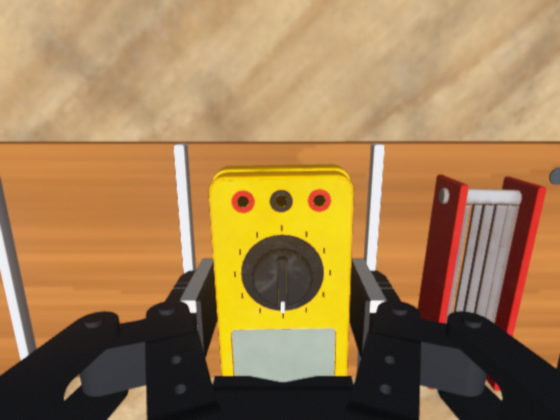

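Emit:
play_rows:
  gripper: [0.64, 0.68, 0.68, 0.68, 0.68, 0.68, 0.68, 0.68, 0.66]
  translation:
    - [0, 0, 0]
    - [0, 0, 0]
    - [0, 0, 0]
    - [0, 0, -0.008]
    - [0, 0, -0.015]
    - [0, 0, -0.03]
    - [0, 0, -0.04]
    - [0, 0, -0.04]
    - [0, 0, 0]
  twist: [0, 0, 0, 0, 0, 0, 0, 0, 0]

```text
t: 21.18
ee_pos: [0.5148, 0.3501, 0.3258]
eef_rot: [3.132, 0.001, 2.161]
wrist_force: [-0.6, 0.5, 0.3]
opening: 0.0563
grasp_force: 0.0
```

Emit:
play_rows:
  gripper: [0.66, 0.66, 0.66, 0.66, 0.66, 0.66, 0.66, 0.66, 0.66, 0.66]
  translation:
    - [-0.018, -0.02, 0]
    - [-0.036, -0.04, 0]
    - [-0.042, -0.046, 0]
    - [-0.042, -0.046, 0]
    - [-0.034, -0.038, 0]
    - [0, 0, 0]
    - [0, 0, 0]
    - [0, 0, 0]
    - [0, 0, 0]
    - [0, 0, 0]
  twist: [0, 0, 0, 0, 0, -10, -10, -10, -8.5, 0]

```text
t: 22.42
ee_pos: [0.4509, 0.1006, 0.3201]
eef_rot: [-3.142, -0.0, 2.831]
wrist_force: [0.0, 0.2, -0.6]
opening: 0.0566
grasp_force: 0.0
```

```bash
python3 - <<'E'
from h import *
need(.515,-.2345,.26,163)
E
```

```text
t 22.43 at [0.4509 0.1006 0.3201] 162.19 open 0.05656811333677066 F [ 0.   0.2 -0.6]
shift in tool [-0.1635 -0.2994  0.0601] twist -0.81
```

Emit:
play_rows:
  gripper: [0.66, 0.66, 0.66, 0.66, 0.66, 0.66, 0.66, 0.66, 0.66]
  translation:
    - [-0.014, -0.026, 0]
    - [-0.028, -0.051, 0]
    - [-0.03, -0.055, 0]
    - [-0.03, -0.055, 0]
    - [-0.03, -0.055, 0.01]
    - [-0.022, -0.04, 0.02]
    - [-0.0095, -0.0177, 0.03]
    - [0, 0, 0]
    - [0, 0, 0]
  twist: [-0.8, 0, 0, 0, 0, 0, 0, 0, 0]

```text
t: 23.55
ee_pos: [0.5196, -0.2319, 0.2607]
eef_rot: [3.141, -0.0, 2.846]
wrist_force: [-0.0, 0.1, 0.8]
opening: 0.0563
grasp_force: 0.0
```

```bash
python3 - <<'E'
from h import *
snap('wrist','w7')
need(.515,-.2348,.188,163)
for l in ('holder','wood_block'): print(l,[(np.round(d['point'],3),round(d['score'],2)) for d in r.look_for('wrist',l)[:2]])
E
```

```text
t 23.6 at [ 0.52   -0.2318  0.2613] 163.1 open 0.0563005149588887 F [ 1.  -0.6 -0.8]
shift in tool [ 0.0039 -0.0044  0.0733] twist 0.1
holder [(array([ 0.51 , -0.23 ,  0.034]), 0.94)]
wood_block [(array([ 0.483, -0.308,  0.034]), 0.93)]
```

View pics/w7.png

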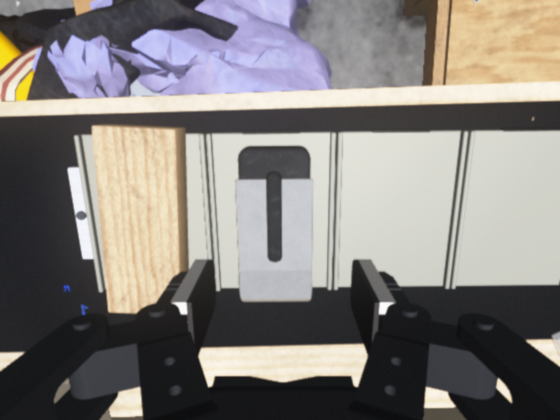

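```bash
python3 - <<'E'
from h import *
a=[pt('wrist',u,v,.036) for u,v in ((274,147),(275,301))]; c=(a[0]+a[1])/2; print(a,c)
need(*c[:2],.188,163)
E
```

```text
[array([ 0.47265646, -0.22269215,  0.036     ]), array([ 0.55910546, -0.24892175,  0.036     ])] [ 0.51588096 -0.23580695  0.036     ]
t 23.7 at [ 0.5202 -0.2317  0.2617] 163.14 open 0.0565945367178093 F [0.4 0.4 0.3]
shift in tool [ 0.0031 -0.0051  0.0737] twist 0.14
```

Emit:
play_rows:
  gripper: [0.66, 0.66, 0.66, 0.66, 0.66, 0.4, 0.3, 0.3, 0.3, 0.3]
  translation:
    - [0.003, -0.005, 0.01]
    - [0, 0, 0.025]
    - [0, 0, 0.025]
    - [0, 0, 0.0125]
    - [0, 0, 0]
    - [0, 0, 0]
    - [0, 0, 0]
    - [0, 0, 0]
    - [0, 0, 0]
    - [0, 0, 0]
  twist: [0, 0, 0, 0, 0, 0, 0, 0, 0, 0]
  newtons: 40

```text
t: 24.95
ee_pos: [0.5159, -0.2367, 0.1888]
eef_rot: [-3.141, 0.002, 2.847]
wrist_force: [-0.3, 0.2, 5.3]
opening: 0.0405
grasp_force: 40.8
```

```bash
python3 - <<'E'
from h import *
need(.45,.1,.31,123.8)
E
```

```text
t 24.95 at [ 0.5159 -0.2367  0.1888] 163.1 open 0.040479754332092874 F [-0.3  0.2  5.3]
shift in tool [ 0.1608  0.303  -0.1216] twist 39.3
```

Emit:
play_rows:
  gripper: [0.3, 0.3, 0.3, 0.3, 0.3, 0.3, 0.3, 0.3, 0.3, 0.3]
  translation:
    - [0, 0, -0.015]
    - [0, 0, -0.035]
    - [0, 0, -0.045]
    - [0.014, 0.026, -0.025]
    - [0.026, 0.049, 0]
    - [0.03, 0.057, 0]
    - [0.03, 0.057, 0]
    - [0.03, 0.057, 0]
    - [0.031, 0.057, 0]
    - [0, 0, 0]
  twist: [0, 0, 0, 0, 0, 0, 0, 0, 0, 0]

```text
t: 26.2
ee_pos: [0.4494, 0.0959, 0.3083]
eef_rot: [3.141, -0.001, 2.854]
wrist_force: [0.4, -0.9, -0.6]
opening: 0.0406
grasp_force: 40.8
```

Emit:
play_rows:
  gripper: [0.3, 0.3, 0.3, 0.3, 0.3, 0.3, 0.3, 0.3, 0.3, 0.3, 0.3]
  translation:
    - [0, 0, 0]
    - [0, 0, 0]
    - [0, 0, 0]
    - [0, 0, 0]
    - [0.02, 0.014, 0]
    - [0.036, 0.024, 0]
    - [0.042, 0.028, 0]
    - [0.042, 0.028, 0]
    - [0.032, 0.021, 0]
    - [0, 0, 0]
    - [0, 0, 0]
  twist: [10, 10, 10, 9.2, 0, 0, 0, 0, 0, 0, 0]

```text
t: 27.58
ee_pos: [0.4509, 0.2982, 0.3079]
eef_rot: [-3.141, 0.001, 2.161]
wrist_force: [0.1, 0.6, -1.2]
opening: 0.0405
grasp_force: 40.9
```

```bash
python3 - <<'E'
from h import *
need(.4496,.3065,.190,123.9)
E
```

```text
t 27.57 at [0.4509 0.2982 0.3079] 123.84 open 0.0405121939651113 F [ 0.1  0.6 -1.2]
shift in tool [0.0076 0.0036 0.1179] twist -0.06
```

Emit:
play_rows:
  gripper: [0.3, 0.3, 0.3, 0.3, 0.3, 0.3, 0.3]
  translation:
    - [0.0075, 0.0035, 0.015]
    - [0, 0, 0.035]
    - [0, 0, 0.035]
    - [0, 0, 0.02]
    - [0, 0, 0.01]
    - [0, 0, 0.002]
    - [0, 0, 0]
  twist: [0, 0, 0, 0, 0, 0, 0]

```text
t: 28.45
ee_pos: [0.4498, 0.3074, 0.1914]
eef_rot: [3.14, 0.0, 2.162]
wrist_force: [0.2, 0.3, -0.4]
opening: 0.0407
grasp_force: 40.9
```

Emit:
play_rows:
  gripper: [0.3, 0.3, 0.3]
  translation:
    - [0, 0, 0.002]
    - [0, 0, 0]
    - [0, 0, 0]
  twist: [0, 0, 0]

```text
t: 28.82
ee_pos: [0.4494, 0.3075, 0.1892]
eef_rot: [3.141, 0.0, 2.162]
wrist_force: [-0.7, -0.2, -1.4]
opening: 0.0408
grasp_force: 40.9
```

Emit:
play_rows:
  gripper: [0.3, 0.3, 0.3]
  translation:
    - [0, 0, 0.001]
    - [0, 0, 0]
    - [0, 0, 0]
  twist: [0, 0, 0]

```text
t: 29.2
ee_pos: [0.4495, 0.3075, 0.1887]
eef_rot: [3.141, 0.0, 2.162]
wrist_force: [-1.9, -1.7, 5.9]
opening: 0.0404
grasp_force: 41.3
```

```bash
python3 - <<'E'
from h import *
need(.4496,.3065,.190,123.9)
snap('wrist','w8')
E
```

```text
t 29.2 at [0.4495 0.3075 0.1887] 123.9 open 0.04038148351203935 F [-1.9 -1.7  5.9]
shift in tool [-0.0009 -0.0004 -0.0013] twist -0.0
```

View pics/w8.png

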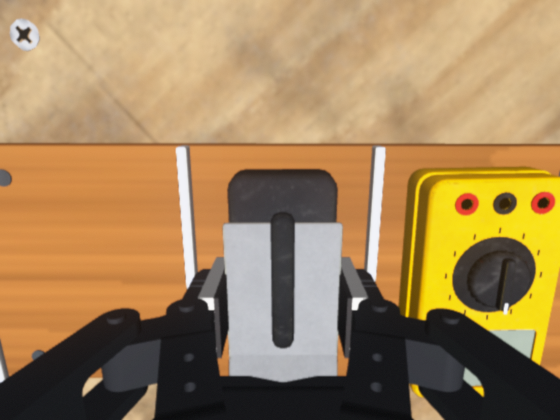

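Emit:
play_rows:
  gripper: [0.52, 0.56, 0.56, 0.56, 0.56, 0.56, 0.56, 0.66]
  translation:
    - [0, 0, 0]
    - [0, 0, 0]
    - [0, 0, 0]
    - [0, 0, -0.008]
    - [0, 0, -0.015]
    - [0, 0, -0.03]
    - [0, 0, -0.04]
    - [0, 0, -0.04]
  twist: [0, 0, 0, 0, 0, 0, 0, 0]

```text
t: 30.25
ee_pos: [0.4493, 0.3073, 0.3233]
eef_rot: [3.14, 0.0, 2.162]
wrist_force: [1.2, -0.1, -0.4]
opening: 0.0564
grasp_force: 0.0
```

Emit:
play_rows:
  gripper: [0.68, 0.68, 0.68, 0.68, 0.68, 0.68, 0.68, 0.68, 0.68, 0.68]
  translation:
    - [-0.02, -0.014, 0]
    - [-0.036, -0.024, 0]
    - [-0.042, -0.028, 0]
    - [-0.042, -0.028, 0]
    - [-0.032, -0.021, 0]
    - [0, 0, 0]
    - [0, 0, 0]
    - [0, 0, 0]
    - [0, 0, 0]
    - [0, 0, 0]
  twist: [0, 0, 0, 0, 0, -10, -10, -10, -6.5, 0]

```text
t: 31.5
ee_pos: [0.4499, 0.1005, 0.3219]
eef_rot: [3.141, 0.001, 2.798]
wrist_force: [-0.6, 0.2, 0.4]
opening: 0.058
grasp_force: 0.0
```

```bash
python3 - <<'E'
from h import *
need(.492,-.306,.26,160.5)
E
```

```text
t 31.5 at [0.4499 0.1005 0.3219] 160.32 open 0.05798357003294888 F [-0.6  0.2  0.4]
shift in tool [-0.1765 -0.3686  0.0619] twist -0.18
```

Emit:
play_rows:
  gripper: [0.68, 0.68, 0.68, 0.68, 0.68, 0.68, 0.68, 0.68, 0.68, 0.68, 0.68]
  translation:
    - [-0.012, -0.025, 0]
    - [-0.023, -0.048, 0]
    - [-0.025, -0.053, 0]
    - [-0.025, -0.053, 0]
    - [-0.025, -0.053, 0]
    - [-0.025, -0.053, 0.01]
    - [-0.023, -0.048, 0.02]
    - [-0.012, -0.025, 0.03]
    - [-0.006, -0.011, 0]
    - [0, 0, 0]
    - [0, 0, 0]
  twist: [0, 0, 0, 0, 0, 0, 0, 0, 0, 0, 0]

```text
t: 32.88
ee_pos: [0.4923, -0.3053, 0.2624]
eef_rot: [-3.142, 0.002, 2.8]
wrist_force: [-0.0, -0.2, 0.4]
opening: 0.0586
grasp_force: 0.0
```

```bash
python3 - <<'E'
from h import *
snap('wrist','w9')
need(.492,-.306,.188,160.5)
E
```

```text
t 32.92 at [ 0.4923 -0.3052  0.2622] 160.47 open 0.05818714724416062 F [-0.1 -0.   0.1]
shift in tool [ 0.0001 -0.0008  0.0742] twist -0.03
```

View pics/w9.png

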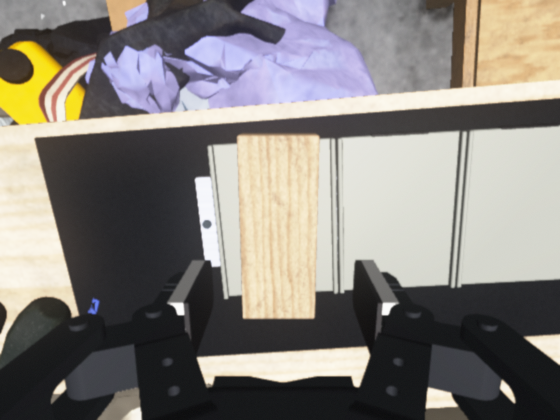

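```bash
python3 - <<'E'
from h import *
a=[pt('wrist',u,v,.034) for u,v in ((278,134),(279,319))]; c=(a[0]+a[1])/2; print(a,c)
need(*c[:2],.188,160.5)
E
```

```text
[array([ 0.43973322, -0.28972358,  0.034     ]), array([ 0.54399485, -0.32653677,  0.034     ])] [ 0.49186403 -0.30813017  0.034     ]
t 32.92 at [ 0.4923 -0.3052  0.2622] 160.47 open 0.05818714724416062 F [-0.1 -0.   0.1]
shift in tool [-0.0005 -0.0029  0.0742] twist -0.03
```

Emit:
play_rows:
  gripper: [0.68, 0.68, 0.68, 0.68, 0.68, 0.4, 0.3, 0.3, 0.3, 0.3]
  translation:
    - [0, -0.003, 0.01]
    - [0, 0, 0.025]
    - [0, 0, 0.025]
    - [0, 0, 0.014]
    - [0, 0, 0]
    - [0, 0, 0]
    - [0, 0, 0]
    - [0, 0, 0]
    - [0, 0, 0]
    - [0, 0, 0]
  twist: [0, 0, 0, 0, 0, 0, 0, 0, 0, 0]
  newtons: 50

```text
t: 34.17
ee_pos: [0.4911, -0.3092, 0.1874]
eef_rot: [-3.141, 0.001, 2.799]
wrist_force: [0.3, 0.8, 5.0]
opening: 0.0426
grasp_force: 53.5
```

Emit:
play_rows:
  gripper: [0.3, 0.3, 0.3, 0.3, 0.3, 0.3, 0.3, 0.3, 0.3, 0.3, 0.3, 0.3]
  translation:
    - [0, 0, -0.015]
    - [0, 0, -0.035]
    - [0, 0, -0.045]
    - [0.012, 0.025, -0.025]
    - [0.023, 0.048, 0]
    - [0.025, 0.053, 0]
    - [0.025, 0.053, 0]
    - [0.025, 0.053, 0]
    - [0.025, 0.053, 0]
    - [0.023, 0.048, 0]
    - [0.012, 0.025, 0]
    - [0, 0, 0]
  twist: [0, 0, 0, 0, 0, 0, 0, 0, 0, 0, 0, 0]

```text
t: 35.67
ee_pos: [0.4501, 0.0868, 0.3072]
eef_rot: [-3.141, -0.0, 2.803]
wrist_force: [-0.2, 0.8, -0.1]
opening: 0.0428
grasp_force: 52.9
```

Emit:
play_rows:
  gripper: [0.3, 0.3, 0.3, 0.3, 0.3]
  translation:
    - [0, 0, 0]
    - [0, 0, 0]
    - [0, 0, 0]
    - [0, 0, 0]
    - [0, 0, 0]
  twist: [10, 10, 10, 6.5, 0]

```text
t: 36.3
ee_pos: [0.4509, 0.0843, 0.307]
eef_rot: [-3.141, 0.0, 2.162]
wrist_force: [-0.3, 0.3, -1.2]
opening: 0.043
grasp_force: 52.9
```

```bash
python3 - <<'E'
from h import *
need(.3866,.264,.3,123.9)
E
```

```text
t 36.3 at [0.4509 0.0843 0.307 ] 123.88 open 0.0429657441882173 F [-0.3  0.3 -1.2]
shift in tool [0.185  0.0469 0.0069] twist -0.02
```

Emit:
play_rows:
  gripper: [0.3, 0.3, 0.3, 0.3, 0.3, 0.3, 0.3]
  translation:
    - [0.02, 0.006, 0]
    - [0.038, 0.01, 0]
    - [0.045, 0.011, 0]
    - [0.045, 0.011, 0]
    - [0.037, 0.009, 0]
    - [0, 0, 0]
    - [0, 0, 0]
  twist: [0, 0, 0, 0, 0, 0, 0]

```text
t: 37.17
ee_pos: [0.3868, 0.2644, 0.3068]
eef_rot: [-3.141, 0.001, 2.163]
wrist_force: [0.1, 0.1, -0.9]
opening: 0.0431
grasp_force: 52.8
```

```bash
python3 - <<'E'
from h import *
need(.3866,.264,.19,123.9)
E
```

```text
t 37.17 at [0.3868 0.2644 0.3068] 123.93 open 0.043131595869696 F [ 0.1  0.1 -0.9]
shift in tool [-1.000e-04 -4.000e-04  1.168e-01] twist 0.03
```

Emit:
play_rows:
  gripper: [0.3, 0.3, 0.3, 0.3, 0.3, 0.3, 0.3]
  translation:
    - [0, 0, 0.015]
    - [0, 0, 0.035]
    - [0, 0, 0.035]
    - [0, 0, 0.02]
    - [0, 0, 0.01]
    - [0, 0, 0.002]
    - [0, 0, 0]
  twist: [0, 0, 0, 0, 0, 0, 0]

```text
t: 38.05
ee_pos: [0.3873, 0.265, 0.1905]
eef_rot: [3.14, 0.0, 2.162]
wrist_force: [0.3, -0.1, -0.5]
opening: 0.0427
grasp_force: 52.9
```

Emit:
play_rows:
  gripper: [0.3, 0.3, 0.3]
  translation:
    - [0, 0, 0.0015]
    - [0, 0, 0]
    - [0, 0, 0]
  twist: [0, 0, 0]

```text
t: 38.42
ee_pos: [0.3867, 0.2652, 0.1886]
eef_rot: [3.141, 0.0, 2.163]
wrist_force: [-0.4, -0.1, -1.0]
opening: 0.0428
grasp_force: 52.9
```

Emit:
play_rows:
  gripper: [0.3, 0.3, 0.3]
  translation:
    - [0, 0, 0.001]
    - [0, 0, 0]
    - [0, 0, 0]
  twist: [0, 0, 0]

```text
t: 38.8
ee_pos: [0.3867, 0.2651, 0.1874]
eef_rot: [3.141, -0.0, 2.162]
wrist_force: [-0.1, -0.0, -1.0]
opening: 0.0431
grasp_force: 53.0
```

Emit:
play_rows:
  gripper: [0.3, 0.3, 0.3]
  translation:
    - [0, 0, 0.001]
    - [0, 0, 0]
    - [0, 0, 0]
  twist: [0, 0, 0]

```text
t: 39.17
ee_pos: [0.3866, 0.2651, 0.1874]
eef_rot: [3.141, 0.0, 2.162]
wrist_force: [-3.2, -1.3, 9.5]
opening: 0.0428
grasp_force: 54.2
```

Emit:
play_rows:
  gripper: [0.55, 0.58, 0.58, 0.58, 0.58, 0.58, 0.58, 0.58, 0.58]
  translation:
    - [0, 0, 0]
    - [0, 0, 0]
    - [0, 0, 0]
    - [0, 0, -0.008]
    - [0, 0, -0.015]
    - [0, 0, -0.03]
    - [0, 0, -0.04]
    - [0, 0, -0.04]
    - [0, 0, -0.03]
  twist: [0, 0, 0, 0, 0, 0, 0, 0, 0]

```text
t: 40.3
ee_pos: [0.3867, 0.2651, 0.3517]
eef_rot: [3.139, 0.0, 2.162]
wrist_force: [0.8, -0.8, -0.2]
opening: 0.0494
grasp_force: 0.0
```

Emit:
play_rows:
  gripper: [0.58, 0.58, 0.58, 0.58, 0.58, 0.58]
  translation:
    - [-0.03, -0.01, 0]
    - [-0.045, -0.01, 0]
    - [-0.045, -0.01, 0]
    - [-0.04, -0.01, 0]
    - [0, 0, 0]
    - [0, 0, 0]
  twist: [0, 0, 0, 0, 0, 0]

```text
t: 41.05
ee_pos: [0.4424, 0.1101, 0.3496]
eef_rot: [3.141, -0.001, 2.162]
wrist_force: [0.3, -0.1, 0.5]
opening: 0.0495
grasp_force: 0.0
```

```bash
python3 - <<'E'
from h import *
im=snap('top','t2')[:,:,::-1]
cv2.imwrite('pics/rack2.png',cv2.resize(im[125:265,115:245],None,fx=4,fy=4,interpolation=cv2.INTER_CUBIC))
# own bay centres, marked nowhere; compare detections in rack frame
R=np.array([[.829,.559],[-.559,.829]])
for l in ['hex_keys','meter','holder','wood_block']:
    for d in r.look_for('top',l)[:2]:
        p=np.array(d['point'])[:2]-[.4811,.3278]; print(l,np.round(R@p,3),round(d['point'][2],3),round(d['score'],2))
E
```

```text
hex_keys [0.113 0.002] 0.025 0.81
hex_keys [-0.348 -0.536] 0.013 0.29
meter [ 0.037 -0.003] 0.034 0.58
holder [-0.035  0.004] 0.038 0.9
wood_block [-0.114  0.024] 0.034 0.9
```

View pics/rack2.png

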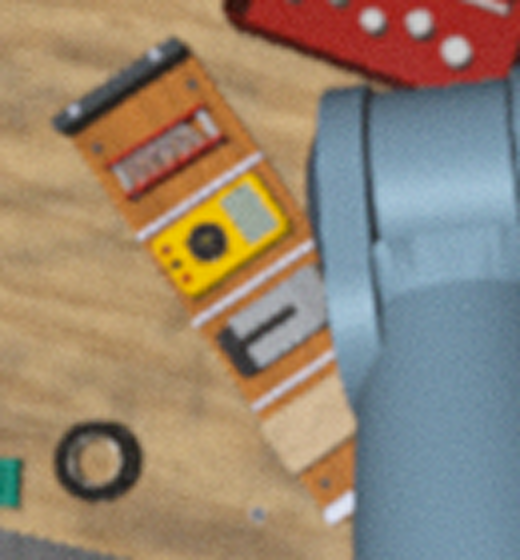

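```bash
python3 -c "
from plant import r
print(r.job_done())"
```

```text
the job is handed in; nothing more can be done
None
```

I placed the four things in the rack in order from the end stop (hex keys, multimeter, clamp, wooden block), let go of everything and handed the job in at about 41 s; the last picture showed all four lying flat in their bays, though the arm hid one end of the block, and no verdict came back.

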